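# Refit the boot dryer's timer knob and switch it off

## Task

The timer knob has come off the boot dryer while it was running. Put the knob back on its splined spindle: turn it until the splines mesh, press it fully home without forcing it, then turn it back anticlockwise to the zero stop, its pointer at the red mark, so that the dryer is off, and let go. Leave the other things on the shelf where they are.

Things in the scene. Friction and masses are not known exactly. Their poses are not given: they have to be found in the camera images.
- knob: The loose timer knob, black plastic, 45 g, 35.5 mm high, lying right way up on the shelf. Origin: centre of its flat underside; z up its axis; x along its pointer. A round skirt 48 mm across, 18 mm high, carries a finger bar on top. A white pointer line runs from the centre of the bar's top to its +x end and down the skirt; the -x end has none.
- knob_grip (a point): Middle of the knob's finger bar, on the axis, 27 mm above its underside. The bar is 42 mm long (knob x), 12 mm wide (knob y) and reaches from 18 to 35.5 mm above the underside.
- knob_bore (a point): Mouth of the knob's splined bore, at the centre of its underside. The bore is 14.5 mm deep. Five inner teeth, 2.2 mm wide, 60 degrees apart, 14.4 mm across between tips, none on the +x (pointer) side, slide into the gaps of the spindle: it fits one way only, pointer over the spindle's red wide tooth, within about 7 degrees.
- dryer: White boot dryer, 200 mm deep (x), 260 mm wide (y); it cannot be shifted. Origin: centre of its underside; z up; x points from the timer side to the two grey air outlets. Flat deck 85 mm high; the outlets are stubs 44 mm across (58 mm at the foot) up to 153 mm high, at x = 50, y = +/-75 mm. Grey dial plate, 86 mm across, 2 mm thick, at x = -55, y = 0 mm.
- timer_seat (a point): Point on the spindle's vertical axis, 88.5 mm above the shelf, where the knob's underside rests when fully home (on a grey flange 34 mm across). Turns with the dryer, not the spindle. Unmeshed, the knob stands 8.5 mm above it; meshed, it slides down freely to about 6 mm, then a spring clip must be overcome with a push of about 5 to 12 N to go home.
- spindle_tip (a point): Top of the white timer spindle, on its axis, 13.5 mm above the seat; turns with the spindle: its x points along the red wide tooth. The core is 12 mm across with a tapered tip; around it six teeth, 20 mm across their tips, rise 8.5 mm above the seat. One of the six gaps is filled: the wide red tooth, with a red index line on the flange.
- zero_mark (a point): The red zero mark on the dial plate, on the dryer's +x side of the spindle, 36.5 mm from its axis. White ticks follow clockwise.
- timer (a joint): Spindle angle, rad: 0 at the zero (off) stop, growing clockwise seen from above, to 4.7. At 0 the red tooth points at the zero mark; it is turned clockwise from it by this angle. Stays where left; turning takes about 0.045 N m. The knob has about 9 degrees of play on it each way: turn the knob that much past zero for the spindle to reach its stop.
- glasses_case: Blue closed glasses case, 160 (x) x 64 x 46 mm. Origin: centre of its underside. To be left alone.
- key_dish: White ceramic key dish, 128 mm across the rim, 26 mm high. Origin: centre of its underside. To be left alone.
- keys: Steel key ring with two keys and a red tag, about 70 mm long, lying in the dish. To be left alone.
- shoehorn: Black plastic shoehorn, 180 mm long (along its x), 42 mm wide, lying on the shelf. To be left alone.
There are look-alikes about, which are no part of the job. Of the things like the knob, leave any that is blue, green or yellow; of the rest the smaller one is meant.

How it is judged:
By the outcome, as a careful person would: the job done as asked, in the order asked, and still so for the second after the job is handed in, with the robot touching nothing.
It also fails if it takes over 58 s, if anything falls off the work surface, if the arm or the gripper's body presses on something with over 40 N, if the wrist force passes 120 N, or if a joint passes its speed limit or range.

## Robot

A 6-joint arm with a two-finger parallel gripper is mounted at the origin on the work surface. World frame = base frame: x ahead of the robot, y to its left, z up, the work surface at z = 0. Lengths are in m, angles in rad, forces in N, time in s.
With the tool pointing down it reaches from about 0.25 to 0.775 m from the base axis. Payload 4 kg.
Tool frame: the origin (TCP) lies midway between the tips of the shut fingers; the grasp point (between the pads) lies 19 mm behind it (ctrl.pinch_z is the z of the grasp point in the tool frame, in m); z points along the fingers, y is the line along which they close (so a half turn about z gives the same grasp; the last joint's range is limited). The gripper opens to 85 mm and grips with 20 to 120 N. Pads are 22 mm wide; open, the fingers measure 114 mm over their backs; the gripper's body (76 mm by 85 mm) begins 54 mm behind the grasp point. The pads swing forward as they close: fully open they stand 13 mm farther back than shut.
Start: joints at [1.054, 0.087, 1.371, -0, 1.684, -0.103], TCP at [0.221, 0.504, 0.231] pointing down, gripper open.
Joint ranges: [-3.1, 3.1], [-0.76, 2.03], [0.27, 2.55], [-1.08, 4.22], [0.17, 2.65], [-2.57, 2.57]. Speed limits (rad/s): [2.79, 2.79, 3.14, 3.14, 3.14, 3.14].

## Interface

Orientations are given as a unit quaternion [x, y, z, w].
In Python, from cell import ctrl, vision gives the robot as it stands.
- The arm moves only by the tool move_arm, never from a script. Its argument "steps" is a list of rows, each an object with "xyz": the shift along the world's x, y, z in m, a list of three; "rotation": the turn, a rotation vector about the world's x, y, z in degrees, a list of three. A call has 1 to 12 rows; each row shifts and turns the commanded pose from where the row before left it; what a row does not reach is not made up. A row lasts 1/10 s, in which the tool goes at most 50 mm and 8.59 degrees, less where a joint would pass 70% of its speed; a pose out of reach is approached as far as the arm can. A call with a gripper value outside its range is refused whole. "jaw" is the closure, from 0 (fully open) to 1 (shut), set as the call begins (left out, the last holds). The fingers move at their own pace and stop on an object; "squeeze" is the grip in N (left out, the last holds). Time passes only in rows, so rows that do not move let the fingers close. It gives the time, the measured TCP pose, the force, the opening and the grip force at its end, in the units of the state.
- ctrl.read_state(): the state, without advancing time (a new reading comes with each control period).
- vision.read_camera(name): name is "side" or "top" or "wrist"; returns a dict with "pixels" (420x560x3 uint8, red, green, blue), "z_map" (420x560 float32, m along the optical axis (not along the pixel's ray), 0 where there is no reading), "vertical_fov" (degrees; the focal length in pixels is half the picture's height over the tangent of half this angle, whatever the lens; pixels are square), "cx", "cy" (the principal point, pixels), "R" (3x3) and "t" (3): a world point X has camera coordinates R X + t. Camera axes: x right, y down, z forward; pixel columns grow to the right and rows downward; lengths in m; the calibration is good to about 2 mm. A picture is of the moment at which its call begins.
- ctrl.close_job(): hands the job in; it is judged then, once.
The state is a dict: "time": time; "joint_positions": joint angles; "joint_vel": joint speeds; "tau": joint torques, N m; "tool_pos": TCP position; "tool_rot": TCP orientation; "force": force on the tool from outside, world axes, zero at the start; "wrist_torque": the same for the moment, N m; "opening": finger opening in m; "gripper_force": force on a finger pad.
Only numpy, scipy, OpenCV 4.12 (cv2) and the standard library are available. Lean on these libraries where they do the work, as an engineer would, in place of code of your own. Each camera call takes 0.05 s, during which the arm holds its last target. There are 200 camera calls.

## Working session

There is one attempt and no reset: what is moved stays moved. The work goes in short steps, Python scripts to look and compute and a tool call to move; the robot and the scene stay as the last step left them, time stands still between calls to the robot, and variables do not carry over. Pictures are saved under pics/ and viewed, at most 10 in all, crops included, and the job is handed in when it is done.

Besides the shell and the picture viewer there is one more tool, called after "Emit:" by a JSON object that holds its "api" and its "payload". move_arm: Moves the arm, as the interface text tells. Its arguments: {"type":"object","properties":{"steps":{"type":"array","items":{"type":"object","properties":{"xyz":{"type":"array","items":{"type":"number"}},"rotation":{"type":"array","items":{"type":"number"}}}}},"jaw":{"type":"number"},"squeeze":{"type":"number"}},"required":["steps"]}

```bash
mkdir -p pics
cat > h.py <<'E'
import numpy as np,cv2
from cell import ctrl,vision
def cam(n):
    d=vision.read_camera(n); h,w=d["z_map"].shape
    d["f"]=h/2/np.tan(np.radians(d["vertical_fov"])/2); d["R"]=np.array(d["R"]);d["t"]=np.array(d["t"]); return d
def cloud(d):
    h,w=d["z_map"].shape; v,u=np.mgrid[:h,:w]; z=d["z_map"]
    P=np.stack([(u-d["cx"])/d["f"]*z,(v-d["cy"])/d["f"]*z,z],-1)
    return (P-d["t"])@d["R"]
def at_z(d,u,v,z):
    r=np.array([(u-d["cx"])/d["f"],(v-d["cy"])/d["f"],1])@d["R"]; c=-d["t"]@d["R"]
    return c+r*(z-c[2])/r[2]
def save(d,name,crop=None,s=1):
    im=d["pixels"][:,:,::-1]
    if crop: u0,u1,v0,v1=crop; im=im[v0:v1,u0:u1]
    cv2.imwrite("pics/"+name,cv2.resize(im,None,fx=s,fy=s,interpolation=cv2.INTER_CUBIC))
E
python3 - <<'E'
from h import *
t=cam("top");s=cam("side")
im=np.vstack([t["pixels"],s["pixels"]])[:,:,::-1]
save(t,"top.png",s=1.4);save(s,"side.png",s=1.4)
for d in(t,s): print(d["f"],-d["t"]@d["R"],d["R"][2],d["cx"],d["cy"])
print(ctrl.read_state())
np.savez("v0.npz",t=t["pixels"],tc=cloud(t),s=s["pixels"],sc=cloud(s))
E
```

```text
399.3783319065265 [0.43748681 0.03360055 1.34399752] [ 0.07172862 -0.00664096 -0.99740208] 278.0080959584867 209.26453015063026
451.0034230683472 [0.50652147 0.95557139 0.84242796] [ 0.02488422 -0.76702068 -0.64113965] 277.02992292972056 203.89114855509587
{'time': 0.1, 'joint_positions': array([ 1.05389033e+00,  8.78732259e-02,  1.37213779e+00,  6.36998622e-05,
        1.68362679e+00, -1.03085800e-01]), 'joint_vel': array([-0.00031709, -0.00160822, -0.00238798, -0.00046342,  0.00095571,
        0.00221031]), 'tau': array([ 2.35290805e-03, -3.53015292e+01, -3.14218819e+01, -1.96201854e-04,
        7.92368111e-03,  1.46485814e-05]), 'tool_pos': array([0.22090715, 0.5031776 , 0.23024291]), 'tool_rot': array([ 2.05433306e-01,  9.78670583e-01, -9.64180061e-04, -3.42084258e-04]), 'force': array([-0.25450496, -0.72354465, -0.08905601]), 'wrist_torque': array([-0.00188182,  0.00631728, -0.01681453]), 'gripper_force': 0.0, 'opening': 0.08537609434268158}
```

View pics/top.png

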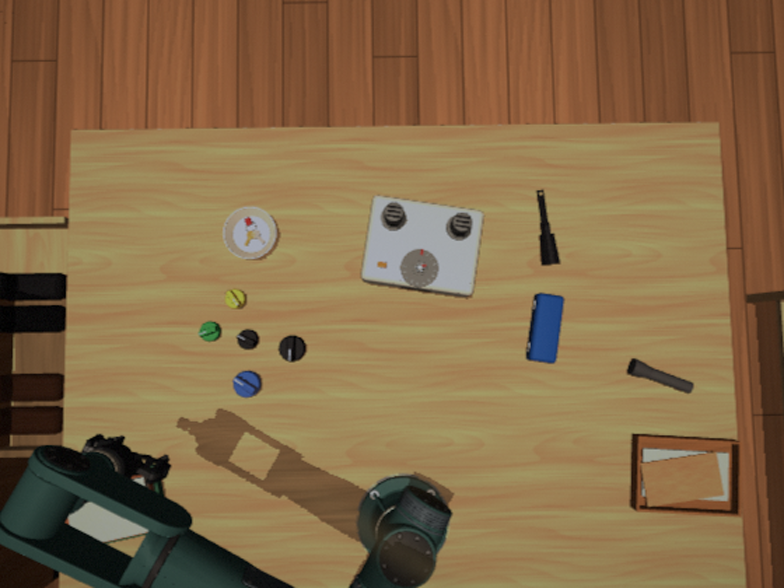

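View pics/side.png

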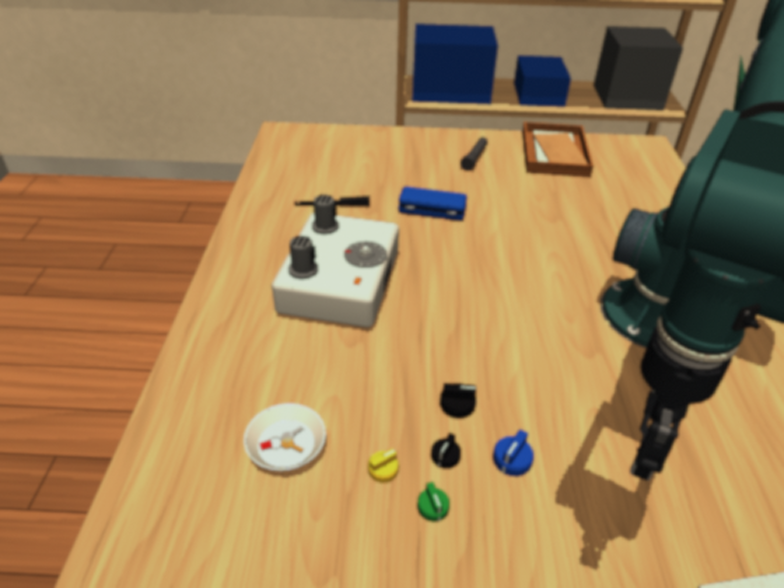

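Seen in the top view (view pixels): small black knob (247,339), larger black knob (292,348), yellow (235,299), green (209,331) and blue (247,384). By the description I choose the small black one. The dial is at (420,268).

Run:
```python
from h import *
t=cam("top");C=cloud(t)
for n,(u,v) in dict(small=(247,339),big=(292,348)).items():
    u/=1.4;v/=1.4
    u=int(u);v=int(v); c=C[v-18:v+19,u-18:u+19].reshape(-1,3); p=t["pixels"][v-18:v+19,u-18:u+19].reshape(-1,3)
    m=(c[:,2]>.012); q=c[m]; print(n,q.min(0),q.max(0),q.mean(0), at_z(t,u,v,.018))
print(at_z(t,420/1.4,268/1.4,.1), at_z(t,421/1.4,252/1.4,.087))
w=cam("wrist"); print(-w["t"]@w["R"],w["R"],w["f"])
save(t,"crop.png",(135,235,195,295),5)
```

```text
small [0.40592054 0.03360055 0.01237673] [0.45223652 0.38427799 1.34399752] [0.42850222 0.35316838 0.04797572] [0.42913987 0.36340235 0.018     ]
big [0.37527821 0.03360055 0.01288779] [0.43748681 0.2837664  1.34399752] [0.40646969 0.24880004 0.05869845] [0.40785529 0.25780726 0.018     ]
[ 0.58201744 -0.04440951  0.1       ] [ 0.61996866 -0.04816368  0.087     ]
[0.15856762 0.53097199 0.37280934] [[ 0.40286788  0.9152558  -0.00207169]
 [ 0.88216797 -0.38769849  0.2673379 ]
 [ 0.24387937 -0.10952943 -0.96360062]] 375.7402965966818
```

View pics/crop.png

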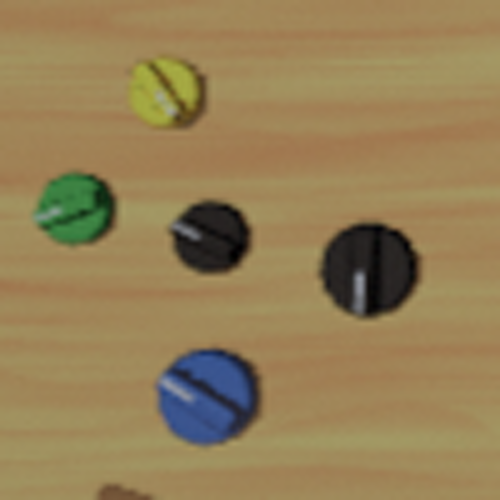

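The crop shows the small black knob at (211,237), a 46–48 mm skirt, with its pointer towards the upper left; the larger black one is at (370,270). So the small one it is. Next I look at it, and at the dial, with the wrist camera.

Emit:
{"api": "move_arm", "payload": {"steps": [{"xyz": [0.035, -0.023, -0.006]}, {"xyz": [0.035, -0.023, -0.006]}, {"xyz": [0.035, -0.023, -0.006]}, {"xyz": [0.035, -0.023, -0.006]}, {"xyz": [0.034, -0.024, -0.006]}, {"xyz": [0.034, -0.024, 0]}, {"xyz": [0, 0, 0]}, {"xyz": [0, 0, 0]}]}}

```text
invalid input at $.steps[0]: expected keys xyz, rotation
```

Run:
```python
from h import *
import pickle
w=cam("wrist");pickle.dump(w,open("k1.pkl","wb"));save(w,"k1.png",s=1.4);print(w["t"],ctrl.read_state()["tool_pos"])
C=cloud(w);m=(abs(C[...,0]-.429)<.04)&(abs(C[...,1]-.363)<.04)&(C[...,2]>.027);print(m.sum(),np.percentile(C[m],[2,50,98],axis=0))
r=cv2.minAreaRect(C[m][:,:2].astype(np.float32)*1000);print(r)
```

```text
[-0.54924579 -0.03370524  0.37871043] [0.22105475 0.50339732 0.23075627]Traceback (most recent call last):
  File "<stdin>", line 4, in <module>
    return _quantile_unchecked(
        a, q, axis, out, overwrite_input, method, keepdims, weights)
    return _ureduce(a,
                    func=_quantile_ureduce_func,
    ...<5 lines>...
                    overwrite_input=overwrite_input,
                    method=method)
    r = func(a, **kwargs)
    result = _quantile(arr,
                       quantiles=q,
    ...<2 lines>...
                       out=out,
                       weights=wgt)
    slices_having_nans = np.isnan(arr[-1, ...])
                                  ~~~^^^^^^^^^
IndexError: index -1 is out of bounds for axis 0 with size 0
```

View pics/k1.png

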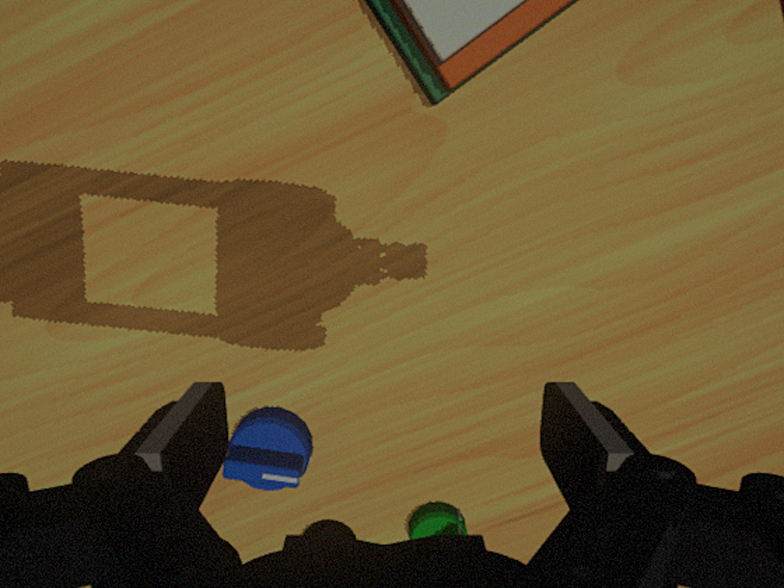

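Emit:
{"api": "move_arm", "payload": {"steps": [{"xyz": [0.014, -0.041, 0.008]}, {"xyz": [0.014, -0.041, 0.008]}, {"xyz": [0.014, -0.041, 0.008]}, {"xyz": [0.014, -0.041, 0.008]}, {"xyz": [0.014, -0.041, 0.008]}, {"xyz": [0.014, -0.041, 0.008]}, {"xyz": [0.014, -0.041, 0.008]}, {"xyz": [0.014, -0.041, 0.008]}, {"xyz": [0.014, -0.041, 0]}, {"xyz": [0.014, -0.041, 0]}, {"xyz": [0, 0, 0]}, {"xyz": [0, 0, 0]}]}}

```text
invalid input at $.steps[0]: expected keys xyz, rotation
```

Run:
```python
from h import *
import pickle
w=cam("wrist");pickle.dump(w,open("d1.pkl","wb"));save(w,"d1.png",s=1.4);print(w["t"],ctrl.read_state()["tool_pos"])
```

```text
[-0.5494045  -0.03371842  0.37869677] [0.22108597 0.50342698 0.23090483]
```

View pics/d1.png

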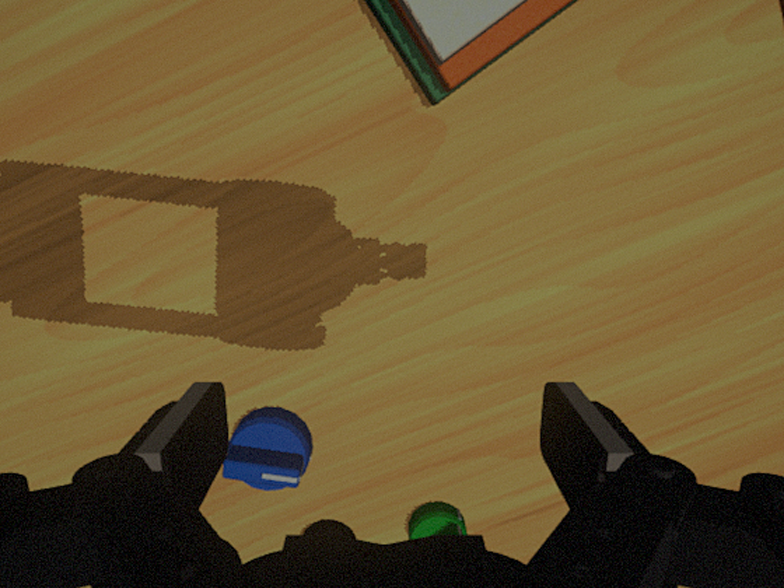

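Both pictures show only the start view (blue knob at (268,448), green at (437,520)): the moves were refused because every row needs a rotation.

Emit:
{"api": "move_arm", "payload": {"steps": [{"xyz": [0.035, -0.023, -0.006], "rotation": [0, 0, 0]}, {"xyz": [0.035, -0.023, -0.006], "rotation": [0, 0, 0]}, {"xyz": [0.035, -0.023, -0.006], "rotation": [0, 0, 0]}, {"xyz": [0.035, -0.023, -0.006], "rotation": [0, 0, 0]}, {"xyz": [0.034, -0.024, -0.006], "rotation": [0, 0, 0]}, {"xyz": [0.034, -0.024, 0], "rotation": [0, 0, 0]}, {"xyz": [0, 0, 0], "rotation": [0, 0, 0]}, {"xyz": [0, 0, 0], "rotation": [0, 0, 0]}]}}

```text
time: 1.1
tool_pos: [0.4297, 0.363, 0.2011]
tool_rot: [0.207, 0.978, -0.0, -0.0]
force: [0.0, 0.5, -0.1]
opening: 0.0855
gripper_force: 0.0
```

Run:
```python
from h import *
import pickle
w=cam("wrist");pickle.dump(w,open("k1.pkl","wb"));print(ctrl.read_state()["tool_pos"])
C=cloud(w);m=(abs(C[...,0]-.429)<.04)&(abs(C[...,1]-.363)<.04)&(C[...,2]>.027);print(m.sum())
if m.sum()>5: print(np.percentile(C[m],[2,50,98],axis=0),cv2.minAreaRect(C[m][:,:2].astype(np.float32)*1000))
```

```text
[0.42894955 0.36367811 0.20125157]
22802
[[0.39859866 0.32366164 0.03530615]
 [0.41565914 0.35742047 0.28007596]
 [0.45090838 0.40219633 0.29093715]] ((421.32501220703125, 363.418212890625), (94.8048095703125, 29.40679359436035), 61.1292724609375)
```

Emit:
{"api": "move_arm", "payload": {"steps": [{"xyz": [0.014, -0.041, 0.008], "rotation": [0, 0, 0]}, {"xyz": [0.014, -0.041, 0.008], "rotation": [0, 0, 0]}, {"xyz": [0.014, -0.041, 0.008], "rotation": [0, 0, 0]}, {"xyz": [0.014, -0.041, 0.008], "rotation": [0, 0, 0]}, {"xyz": [0.014, -0.041, 0.008], "rotation": [0, 0, 0]}, {"xyz": [0.014, -0.041, 0.008], "rotation": [0, 0, 0]}, {"xyz": [0.014, -0.041, 0.008], "rotation": [0, 0, 0]}, {"xyz": [0.014, -0.041, 0.008], "rotation": [0, 0, 0]}, {"xyz": [0.014, -0.041, 0], "rotation": [0, 0, 0]}, {"xyz": [0.014, -0.041, 0], "rotation": [0, 0, 0]}, {"xyz": [0, 0, 0], "rotation": [0, 0, 0]}, {"xyz": [0, 0, 0], "rotation": [0, 0, 0]}]}}

```text
time: 2.35
tool_pos: [0.5691, -0.0456, 0.2651]
tool_rot: [0.205, 0.979, 0.0, -0.0]
force: [-0.5, -0.0, 0.0]
opening: 0.0853
gripper_force: 0.0
```

Run:
```python
from h import *
import pickle
w=cam("wrist");pickle.dump(w,open("d1.pkl","wb"))
k=pickle.load(open("k1.pkl","rb")); save(k,"a.png");save(w,"b.png")
cv2.imwrite("pics/kd.png",np.vstack([cv2.imread("pics/a.png")[60:360],cv2.imread("pics/b.png")[60:360]])); print(ctrl.read_state()["tool_pos"])
```

```text
[ 0.56893791 -0.04488846  0.26536878]
```

View pics/kd.png

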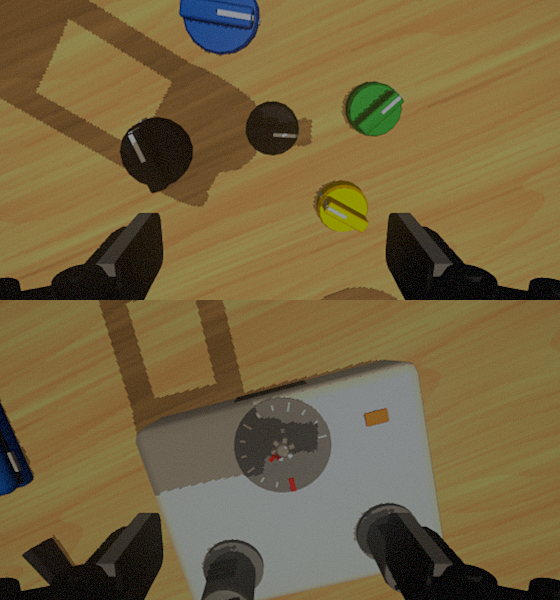

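Top half (knob view): the knob is at (272,128) with its pointer to the right. Bottom half (dial): spindle at (282,451), zero mark (292,484), red tooth (273,458), so θ is about 65°. I refine these numerically.

Run:
```python
from h import *
import pickle
k=pickle.load(open("k1.pkl","rb"));d=pickle.load(open("d1.pkl","rb"))
C=cloud(k); 
sl=np.s_[150:225,235:312]; c=C[sl].reshape(-1,3); p=k["pixels"][sl].reshape(-1,3).astype(int)
top=(c[:,2]>.030)&(c[:,2]<.045); r=cv2.minAreaRect(c[top,:2].astype(np.float32)*1000); print("bar",top.sum(),r,np.median(c[top],0),(c[top].min(0)+c[top].max(0))/2)
sk=(c[:,2]>.012)&(c[:,2]<.045); print("skirt",cv2.minEnclosingCircle(c[sk,:2].astype(np.float32)*1000),np.median(c[(c[:,2]>.013)&(c[:,2]<.025),2]))
X=c[top,:2];u,s,v=np.linalg.svd(X-X.mean(0),full_matrices=False);print("bar axis deg",np.degrees(np.arctan2(v[0,1],v[0,0])))
wh=p.min(1)>110; print("white",wh.sum(),c[wh].mean(0),p.max())
w=c[wh&top]; print("pointer",w.mean(0),w.min(0),w.max(0))
C=cloud(d); u0,v0=230,150; sl=np.s_[150:260,230:335]; c=C[sl]; p=d["pixels"][sl].astype(int)
red=(p[...,0]>90)&(p[...,0]>1.7*p[...,1])&(p[...,0]>1.7*p[...,2])
n,L,S,ce=cv2.connectedComponentsWithStats(red.astype(np.uint8))
for i in range(1,n):
  print("red",S[i],ce[i]+[u0,v0],np.median(c[L==i],0)) if S[i][4]>5 else 0
hi=(c[...,2]>.0985)&(c[...,2]<.12); print("tip",hi.sum(),c[hi].mean(0),np.argwhere(hi).mean(0)[::-1]+[u0,v0],c[...,2][hi].max())
fl=(c[...,2]>.092)&(c[...,2]<.12); print(">92",fl.sum(),cv2.minEnclosingCircle(c[fl][:,:2].astype(np.float32)*1000))
g=(p.max(-1)-p.min(-1)<25)&(p.max(-1)<150)&(abs(c[...,2]-.087)<.003); 
h=cv2.convexHull(np.argwhere(g)[:,::-1].astype(np.int32)); print("plate px",cv2.fitEllipse(h), np.median(c[g],0))
save(d,"sp.png",(232,332,155,255),6)
```

```text
bar 724 ((428.9405212402344, 360.7557067871094), (41.944820404052734, 12.394546508789062), 62.8299446105957) [0.42836614 0.36097326 0.03511863] [0.42882617 0.36061362 0.03394219]
skirt ((428.9780578613281, 360.5169372558594), 24.043581008911133) 0.017754839252316953
bar axis deg -117.26349298432055
white 12 [0.4332854  0.37036748 0.03553405] 166
pointer [0.4332854  0.37036748 0.03553405] [0.43219064 0.36851296 0.03369053] [0.43431085 0.37226973 0.03662139]
red [39 63 11  9 51] [273.58823529 217.50980392] [ 0.58930598 -0.05507594  0.09572999]
red [58 88  9 14 75] [291.97333333 244.14666667] [ 0.62008675 -0.05018685  0.08730791]
tip 152 [ 0.58398624 -0.04494754  0.10136524] [281.80921053 210.49342105] 0.10378540079636263
>92 348 ((584.31689453125, -45.23408508300781), 10.321022987365723)
plate px ((69.86553955078125, 59.855743408203125), (113.62687683105469, 194.412841796875), 77.97972106933594) [ 0.5874877  -0.04158266  0.08657891]
```

View pics/sp.png

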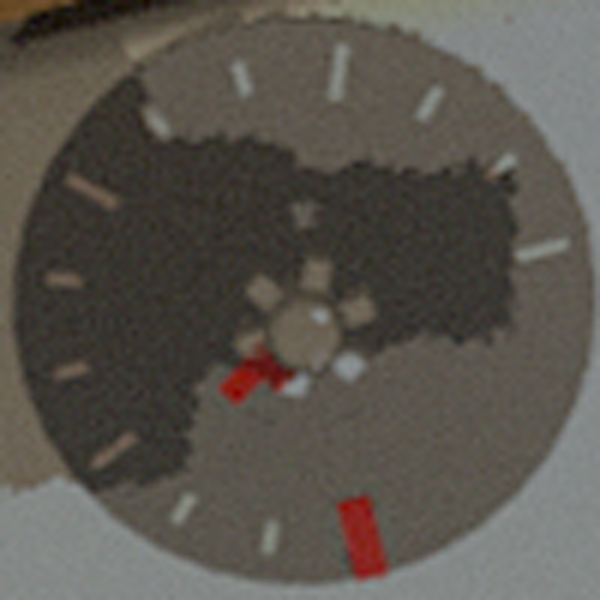

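The spindle crop shows the core at (305,335), tooth tops at (317,272), (265,290), (358,307), (350,365), (295,385) and (248,342), and the red index line's outer end at (235,388).

Run:
```python
from h import *
import pickle
d=pickle.load(open("d1.pkl","rb")); c0=np.array([.5843,-.0452])
for n,(u,v),z in [("tip",(306,333),.102)]+[("t",q,.097) for q in [(317,272),(264,291),(357,308),(350,366),(297,385),(248,342)]]+[("idx",(230,388),.0885),("idxc",(243,380),.0885),("zero",(362,537),.087)]:
    p=at_z(d,232+u/6-.5,155+v/6-.5,z)[:2]-c0; print(n,(p*1000).round(1),np.degrees(np.arctan2(p[1],p[0])).round(1),np.hypot(*p)*1000)
# ray consistency check of depth: wrist-view ray of tip vs top-view
t=cam("top"); C=cloud(t); m=(abs(C[...,0]-.584)<.02)&(abs(C[...,1]+.045)<.02)&(C[...,2]>.093)&(C[...,2]<.11);print("top tip",m.sum(),C[m].mean(0) if m.any() else 0)
```

```text
tip [-0.6  1. ] 122.3 1.1980891528573776
t [-6.9  5.6] 141.3 8.895853716209544
t [-7.4 -2.4] -162.0 7.814464656489986
t [0.2 8.7] 88.9 8.683201145787653
t [7.6 4.4] 30.0 8.822693896189213
t [ 7.2 -3.7] -27.0 8.058459144244127
t [-1.5 -7.5] -101.2 7.659458498082393
idx [  5.9 -13.7] -66.6 14.949379422059021
idxc [  5.6 -11.5] -64.0 12.758888361856112
zero [35.8 -5.2] -8.2 36.13564245595441
top tip 2 [ 0.56833846 -0.03505738  0.09441757]
```

Emit:
{"api": "move_arm", "payload": {"jaw": 0.5, "squeeze": 40, "steps": [{"xyz": [-0.0127, 0.0369, 0], "rotation": [0, 0, 7.87]}, {"xyz": [-0.0127, 0.0369, 0], "rotation": [0, 0, 7.87]}, {"xyz": [-0.0127, 0.0369, 0], "rotation": [0, 0, 7.87]}, {"xyz": [-0.0127, 0.0369, -0.02], "rotation": [0, 0, 7.87]}, {"xyz": [-0.0127, 0.0369, -0.02], "rotation": [0, 0, 7.87]}, {"xyz": [-0.0127, 0.0369, -0.02], "rotation": [0, 0, 7.87]}, {"xyz": [-0.0127, 0.0369, -0.025], "rotation": [0, 0, 7.87]}, {"xyz": [-0.0127, 0.0369, -0.025], "rotation": [0, 0, 7.87]}, {"xyz": [-0.0127, 0.0369, -0.025], "rotation": [0, 0, 7.87]}, {"xyz": [-0.0127, 0.0369, -0.025], "rotation": [0, 0, 7.87]}, {"xyz": [-0.0127, 0.0369, -0.02], "rotation": [0, 0, 7.87]}, {"xyz": [0, 0, 0], "rotation": [0, 0, 0]}]}}

```text
time: 3.65
tool_pos: [0.4237, 0.3634, 0.0818]
tool_rot: [-0.526, 0.851, 0.001, -0.003]
force: [-0.9, -0.2, -0.1]
opening: 0.0426
gripper_force: 0.0
```

Run:
```python
from h import *
import pickle
w=cam("wrist");pickle.dump(w,open("k2.pkl","wb"));s=ctrl.read_state();q=s["tool_rot"]
print(s["tool_pos"],2*np.degrees(np.arctan2(q[1],q[0]))-90,s["opening"],s["joint_positions"])
C=cloud(w); top=(C[...,2]>.030)&(C[...,2]<.040)&(np.hypot(C[...,0]-.429,C[...,1]-.361)<.03)
print(top.sum(),cv2.minAreaRect(C[top][:,:2].astype(np.float32)*1000),np.median(C[top][:,2]))
sk=(C[...,2]>.012)&(C[...,2]<.040)&(np.hypot(C[...,0]-.429,C[...,1]-.361)<.03);print(cv2.minEnclosingCircle(C[sk][:,:2].astype(np.float32)*1000))
```

```text
[0.42577292 0.36182508 0.08360688] 153.21912019673462 0.042536190333075395 [ 6.02642966e-01  1.84227808e-01  1.56033921e+00  4.64623719e-04
  1.40088659e+00 -2.07161461e+00]
1650 ((429.3565368652344, 360.9283752441406), (42.28005599975586, 11.68904972076416), 63.31241226196289) 0.035200251139868875
((429.0548400878906, 361.0700378417969), 24.14626121520996)
```

Emit:
{"api": "move_arm", "payload": {"steps": [{"xyz": [0, 0, 0], "rotation": [0, 0, 0]}, {"xyz": [0, 0, 0], "rotation": [0, 0, 0]}, {"xyz": [0, 0, 0], "rotation": [0, 0, 0]}]}}

```text
time: 4.0
tool_pos: [0.4304, 0.3591, 0.0868]
tool_rot: [-0.521, 0.854, 0.0, 0.001]
force: [-0.1, -0.0, 0.6]
opening: 0.0428
gripper_force: 0.0
```

Emit:
{"api": "move_arm", "payload": {"steps": [{"xyz": [-0.0012, 0.0019, -0.02], "rotation": [0, 0, 0.5]}, {"xyz": [0, 0, -0.02], "rotation": [0, 0, 0]}, {"xyz": [0, 0, -0.015], "rotation": [0, 0, 0]}, {"xyz": [0, 0, -0.0105], "rotation": [0, 0, 0]}, {"xyz": [0, 0, 0], "rotation": [0, 0, 0]}, {"xyz": [0, 0, 0], "rotation": [0, 0, 0]}, {"xyz": [0, 0, 0], "rotation": [0, 0, 0]}, {"xyz": [0, 0, 0], "rotation": [0, 0, 0]}]}}

```text
time: 4.8
tool_pos: [0.4289, 0.3619, 0.021]
tool_rot: [-0.525, 0.851, 0.0, 0.001]
force: [-0.1, -0.1, -0.0]
opening: 0.0426
gripper_force: 0.0
```

Emit:
{"api": "move_arm", "payload": {"jaw": 1, "squeeze": 40, "steps": [{"xyz": [0, 0, 0], "rotation": [0, 0, 0]}, {"xyz": [0, 0, 0], "rotation": [0, 0, 0]}, {"xyz": [0, 0, 0], "rotation": [0, 0, 0]}, {"xyz": [0, 0, 0], "rotation": [0, 0, 0]}, {"xyz": [0, 0, 0], "rotation": [0, 0, 0]}, {"xyz": [0, 0, 0], "rotation": [0, 0, 0]}]}}

```text
time: 5.4
tool_pos: [0.4286, 0.3617, 0.0204]
tool_rot: [-0.525, 0.851, 0.0, 0.001]
force: [-0.2, 0.0, 3.5]
opening: 0.0109
gripper_force: 41.2
```

Emit:
{"api": "move_arm", "payload": {"steps": [{"xyz": [0, 0, 0.03], "rotation": [0, 0, 0]}, {"xyz": [0, 0, 0.045], "rotation": [0, 0, 0]}, {"xyz": [0, 0, 0.045], "rotation": [0, 0, 0]}, {"xyz": [0.0097, -0.0253, 0.02], "rotation": [0, 0, -8.08]}, {"xyz": [0.0097, -0.0253, 0], "rotation": [0, 0, -8.08]}, {"xyz": [0.0097, -0.0253, 0], "rotation": [0, 0, -8.08]}, {"xyz": [0.0097, -0.0253, 0], "rotation": [0, 0, -8.08]}, {"xyz": [0.0097, -0.0253, 0], "rotation": [0, 0, -8.08]}, {"xyz": [0.0097, -0.0253, 0], "rotation": [0, 0, -8.08]}, {"xyz": [0.0097, -0.0253, 0], "rotation": [0, 0, -8.08]}, {"xyz": [0.0097, -0.0253, 0], "rotation": [0, 0, -8.08]}, {"xyz": [0.0097, -0.0253, 0], "rotation": [0, 0, -8.08]}]}}

```text
time: 6.6
tool_pos: [0.5153, 0.1325, 0.1589]
tool_rot: [0.084, 0.996, -0.0, -0.001]
force: [0.2, -0.6, 0.1]
opening: 0.0111
gripper_force: 40.7
```

Emit:
{"api": "move_arm", "payload": {"steps": [{"xyz": [0.0097, -0.0253, 0], "rotation": [0, 0, -8.08]}, {"xyz": [0.0097, -0.0253, 0], "rotation": [0, 0, -8.08]}, {"xyz": [0.0097, -0.0253, 0], "rotation": [0, 0, -8.08]}, {"xyz": [0.0097, -0.0253, 0], "rotation": [0, 0, -8.08]}, {"xyz": [0.0097, -0.0253, 0], "rotation": [0, 0, -8.08]}, {"xyz": [0.0097, -0.0253, 0], "rotation": [0, 0, -8.08]}, {"xyz": [0.0097, -0.0253, 0], "rotation": [0, 0, -8.08]}, {"xyz": [0, 0, 0], "rotation": [0, 0, 0]}, {"xyz": [0, 0, 0], "rotation": [0, 0, 0]}, {"xyz": [0, 0, 0], "rotation": [0, 0, 0]}, {"xyz": [0, 0, 0], "rotation": [0, 0, 0]}]}}

```text
time: 7.7
tool_pos: [0.5831, -0.0424, 0.1597]
tool_rot: [0.543, 0.84, 0.0, -0.0]
force: [-0.5, -0.1, -0.5]
opening: 0.0107
gripper_force: 40.7
```

Run:
```python
from h import *
import pickle
w=cam("wrist");s=cam("side");pickle.dump((w,s),open("h1.pkl","wb"));st=ctrl.read_state();q=st["tool_rot"]
print(st["tool_pos"],q,2*np.degrees(np.arctan2(q[1],q[0]))-90,st["force"],st["opening"])
save(w,"a.png");save(s,"b.png",(190,330,120,225),4)
a=cv2.imread("pics/a.png");b=cv2.imread("pics/b.png");a=a[200:,100:460]; a=cv2.resize(a,None,fx=.6*1.5,fy=.6*1.5)
print(a.shape,b.shape)
im=np.zeros((600,600,3),np.uint8);im[:a.shape[0],:a.shape[1]]=a;im[200:200+380,:560]=b[:380,:560];cv2.imwrite("pics/hover.png",im)
```

```text
[ 0.58323402 -0.04251659  0.15990733] [ 5.43367777e-01  8.39494760e-01  8.00768808e-05 -1.66168932e-05] 24.17361248187376 [-0.12790128  0.41044252 -0.0998858 ] 0.0110664228466432
(198, 324, 3) (420, 560, 3)
```

View pics/hover.png

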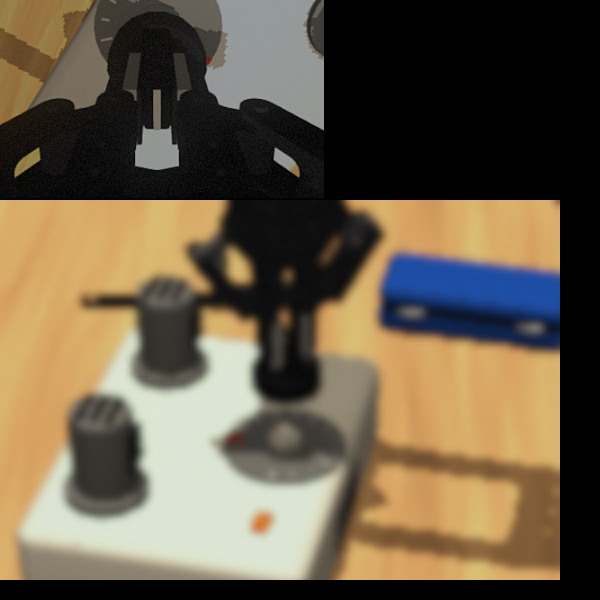

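The knob sits squarely in the pads and hovers over the spindle (side view: knob at (288,380), spindle at (285,432)). I centre it and go down.

Emit:
{"api": "move_arm", "payload": {"steps": [{"xyz": [0.001, -0.0024, -0.01], "rotation": [0, 0, 0]}, {"xyz": [0, 0, -0.015], "rotation": [0, 0, 0]}, {"xyz": [0, 0, -0.01], "rotation": [0, 0, 0]}, {"xyz": [0, 0, -0.005], "rotation": [0, 0, 0]}, {"xyz": [0, 0, 0], "rotation": [0, 0, 0]}, {"xyz": [0, 0, 0], "rotation": [0, 0, 0]}, {"xyz": [0, 0, 0], "rotation": [0, 0, 0]}]}}

```text
time: 8.5
tool_pos: [0.5846, -0.0459, 0.1203]
tool_rot: [0.544, 0.839, 0.0, 0.0]
force: [-0.7, -1.4, -0.5]
opening: 0.0108
gripper_force: 40.7
```

Emit:
{"api": "move_arm", "payload": {"steps": [{"xyz": [0, 0, -0.001], "rotation": [0, 0, 0]}, {"xyz": [0, 0, -0.001], "rotation": [0, 0, 0]}, {"xyz": [0, 0, -0.001], "rotation": [0, 0, 0]}, {"xyz": [0, 0, -0.001], "rotation": [0, 0, 0]}, {"xyz": [0, 0, 0], "rotation": [0, 0, 0]}, {"xyz": [0, 0, 0], "rotation": [0, 0, 0]}]}}

```text
time: 9.1
tool_pos: [0.5845, -0.0458, 0.1158]
tool_rot: [0.544, 0.839, 0.0, -0.0]
force: [-1.1, 0.4, -0.3]
opening: 0.0112
gripper_force: 40.7
```

Emit:
{"api": "move_arm", "payload": {"steps": [{"xyz": [0, 0, -0.001], "rotation": [0, 0, 0]}, {"xyz": [0, 0, -0.001], "rotation": [0, 0, 0]}, {"xyz": [0, 0, 0], "rotation": [0, 0, 0]}, {"xyz": [0, 0, 0], "rotation": [0, 0, 0]}]}}

```text
time: 9.5
tool_pos: [0.5847, -0.0456, 0.1141]
tool_rot: [0.544, 0.839, 0.0, 0.0]
force: [0.1, 1.5, 0.6]
opening: 0.0107
gripper_force: 40.9
```

Emit:
{"api": "move_arm", "payload": {"steps": [{"xyz": [0, 0, -0.0005], "rotation": [0, 0, 0]}, {"xyz": [0, 0, -0.0005], "rotation": [0, 0, 0]}, {"xyz": [0, 0, 0], "rotation": [0, 0, 0]}, {"xyz": [0, 0, 0], "rotation": [0, 0, 0]}]}}

```text
time: 9.9
tool_pos: [0.5848, -0.0457, 0.1135]
tool_rot: [0.544, 0.839, 0.0, 0.001]
force: [-0.4, 1.3, 6.1]
opening: 0.0113
gripper_force: 41.4
```

Emit:
{"api": "move_arm", "payload": {"steps": [{"xyz": [0, 0, -0.0005], "rotation": [0, 0, 0]}, {"xyz": [0, 0, -0.0005], "rotation": [0, 0, 0]}, {"xyz": [0, 0, 0], "rotation": [0, 0, 0]}, {"xyz": [0, 0, 0], "rotation": [0, 0, 0]}]}}

```text
time: 10.3
tool_pos: [0.5844, -0.0456, 0.111]
tool_rot: [0.544, 0.839, 0.0, -0.0]
force: [2.1, 1.6, -0.4]
opening: 0.0106
gripper_force: 40.8
```

Emit:
{"api": "move_arm", "payload": {"steps": [{"xyz": [0, 0, -0.001], "rotation": [0, 0, 0]}, {"xyz": [0, 0, -0.0005], "rotation": [0, 0, 0]}, {"xyz": [0, 0, 0], "rotation": [0, 0, 0]}, {"xyz": [0, 0, 0], "rotation": [0, 0, 0]}]}}

```text
time: 10.7
tool_pos: [0.5844, -0.0457, 0.1101]
tool_rot: [0.544, 0.839, 0.0, -0.0]
force: [2.7, 2.1, 0.1]
opening: 0.0111
gripper_force: 40.9
```

Emit:
{"api": "move_arm", "payload": {"steps": [{"xyz": [0, 0, -0.0005], "rotation": [0, 0, 0]}, {"xyz": [0, 0, -0.0005], "rotation": [0, 0, 0]}, {"xyz": [0, 0, 0], "rotation": [0, 0, 0]}, {"xyz": [0, 0, 0], "rotation": [0, 0, 0]}]}}

```text
time: 11.1
tool_pos: [0.5845, -0.0458, 0.1093]
tool_rot: [0.544, 0.839, 0.0, 0.0]
force: [1.4, 0.8, 2.0]
opening: 0.0108
gripper_force: 40.9
```

Emit:
{"api": "move_arm", "payload": {"steps": [{"xyz": [0, 0, -0.0005], "rotation": [0, 0, 0]}, {"xyz": [0, 0, -0.0005], "rotation": [0, 0, 0]}, {"xyz": [0, 0, 0], "rotation": [0, 0, 0]}, {"xyz": [0, 0, 0], "rotation": [0, 0, 0]}]}}

```text
time: 11.5
tool_pos: [0.5845, -0.0458, 0.1088]
tool_rot: [0.544, 0.839, 0.0, 0.0]
force: [1.0, 3.0, 4.5]
opening: 0.011
gripper_force: 41.4
```

Emit:
{"api": "move_arm", "payload": {"steps": [{"xyz": [0, 0, -0.0005], "rotation": [0, 0, 0]}, {"xyz": [0, 0, -0.0005], "rotation": [0, 0, 0]}, {"xyz": [0, 0, 0], "rotation": [0, 0, 0]}, {"xyz": [0, 0, 0], "rotation": [0, 0, 0]}]}}

```text
time: 11.9
tool_pos: [0.5846, -0.0458, 0.1088]
tool_rot: [0.544, 0.839, 0.0, 0.0]
force: [-1.6, 2.3, 8.0]
opening: 0.0106
gripper_force: 41.8
```

Emit:
{"api": "move_arm", "payload": {"steps": [{"xyz": [0, 0, 0.0015], "rotation": [0, 0, 0]}, {"xyz": [0, 0, 0], "rotation": [0, 0, 5]}, {"xyz": [0, 0, 0], "rotation": [0, 0, 5]}, {"xyz": [0, 0, 0], "rotation": [0, 0, 5]}, {"xyz": [0, 0, 0], "rotation": [0, 0, 5]}, {"xyz": [0, 0, 0], "rotation": [0, 0, 5]}, {"xyz": [0, 0, 0], "rotation": [0, 0, 5]}, {"xyz": [0, 0, 0], "rotation": [0, 0, 5]}, {"xyz": [0, 0, 0], "rotation": [0, 0, 5]}, {"xyz": [0, 0, 0], "rotation": [0, 0, 5]}, {"xyz": [0, 0, 0], "rotation": [0, 0, 5]}]}}

```text
time: 13.0
tool_pos: [0.5852, -0.0454, 0.1089]
tool_rot: [0.137, 0.991, 0.001, 0.001]
force: [3.3, 3.7, 1.5]
opening: 0.0108
gripper_force: 41.1
```

```bash
cat > st.py <<'E'
from cell import ctrl
import numpy as np
s=ctrl.read_state();q=s["tool_rot"];print(s["tool_pos"].round(4),"pointer",2*np.degrees(np.arctan2(q[1],q[0]))-180,s["force"].round(1),s["wrist_torque"].round(3),s["opening"])
E
python3 st.py
```

```text
[ 0.5852 -0.0454  0.1089] pointer -15.711450473308815 [3.3 3.7 1.5] [ 0.55  -0.437 -0.055] 0.010830802417105304
```

Emit:
{"api": "move_arm", "payload": {"steps": [{"xyz": [0, 0, 0], "rotation": [0, 0, 4]}, {"xyz": [0, 0, 0], "rotation": [0, 0, 4]}, {"xyz": [0, 0, 0], "rotation": [0, 0, 0]}, {"xyz": [0, 0, 0], "rotation": [0, 0, 0]}]}}

```text
time: 13.4
tool_pos: [0.5852, -0.0454, 0.1089]
tool_rot: [0.07, 0.998, 0.0, 0.001]
force: [3.6, 3.5, 2.1]
opening: 0.0111
gripper_force: 41.0
```

```bash
python3 st.py
```

```text
[ 0.5852 -0.0454  0.1089] pointer -7.989787251401964 [3.6 3.5 2.1] [ 0.664 -0.705 -0.043] 0.011084525730348857
```

Emit:
{"api": "move_arm", "payload": {"steps": [{"xyz": [0.0003, 0.0005, 0], "rotation": [0, 0, 2]}, {"xyz": [0, 0, 0], "rotation": [0, 0, 2]}, {"xyz": [0, 0, 0], "rotation": [0, 0, 2]}, {"xyz": [0, 0, 0], "rotation": [0, 0, 0]}]}}

```text
time: 13.8
tool_pos: [0.585, -0.0452, 0.1089]
tool_rot: [0.017, 1.0, 0.0, 0.0]
force: [3.1, 3.3, 2.8]
opening: 0.0109
gripper_force: 41.1
```

```bash
python3 st.py
```

```text
[ 0.585  -0.0452  0.1089] pointer -1.9782049112448874 [3.1 3.3 2.8] [ 0.529 -0.546 -0.035] 0.010906099037564409
```

Emit:
{"api": "move_arm", "payload": {"steps": [{"xyz": [0, 0, 0], "rotation": [0, 0, 2]}, {"xyz": [0, 0, 0], "rotation": [0, 0, 0]}]}}

```text
time: 14.0
tool_pos: [0.5851, -0.045, 0.1089]
tool_rot: [-0.0, 1.0, 0.0, 0.0]
force: [3.9, 3.4, 2.5]
opening: 0.0108
gripper_force: 41.1
```

```bash
python3 st.py
```

```text
[ 0.5851 -0.045   0.1089] pointer 0.009254937850045053 [3.9 3.4 2.5] [ 0.67  -0.585  0.006] 0.010765518766309632
```

Emit:
{"api": "move_arm", "payload": {"steps": [{"xyz": [0, 0, 0], "rotation": [0, 0, 2]}, {"xyz": [0, 0, 0], "rotation": [0, 0, 0]}]}}

```text
time: 14.2
tool_pos: [0.5851, -0.045, 0.1089]
tool_rot: [-0.017, 1.0, 0.0, 0.0]
force: [2.6, 4.0, 3.0]
opening: 0.011
gripper_force: 41.1
```

```bash
python3 st.py
```

```text
[ 0.5851 -0.045   0.1089] pointer 1.990801342554363 [2.6 4.  3. ] [ 0.697 -0.631 -0.109] 0.010985467028820506
```

Emit:
{"api": "move_arm", "payload": {"steps": [{"xyz": [0, 0, 0], "rotation": [0, 0, 2]}, {"xyz": [0, 0, 0], "rotation": [0, 0, 0]}]}}

```text
time: 14.4
tool_pos: [0.5851, -0.0449, 0.1089]
tool_rot: [-0.035, 0.999, 0.0, 0.0]
force: [4.3, 3.2, 2.1]
opening: 0.011
gripper_force: 41.2
```

```bash
python3 st.py
```

```text
[ 0.5851 -0.0449  0.1089] pointer 3.9567383161767964 [4.3 3.2 2.1] [ 0.713 -0.661 -0.346] 0.011015468886211407
```

The stop is reached: the moment rose to 0.35 N m. I take back part of the play so the pointer stands at the mark, then release and rise.

Emit:
{"api": "move_arm", "payload": {"steps": [{"xyz": [0, 0, 0.0005], "rotation": [0, 0, -1]}, {"xyz": [0, 0, 0], "rotation": [0, 0, -2]}, {"xyz": [0, 0, 0], "rotation": [0, 0, -2]}, {"xyz": [0, 0, 0], "rotation": [0, 0, -2]}, {"xyz": [0, 0, 0], "rotation": [0, 0, 0]}]}}

```text
time: 14.9
tool_pos: [0.5847, -0.0452, 0.1089]
tool_rot: [0.026, 1.0, 0.0, -0.0]
force: [3.8, 3.1, 1.5]
opening: 0.0112
gripper_force: 40.9
```

```bash
python3 st.py
```

```text
[ 0.5847 -0.0452  0.1089] pointer -2.996949286040717 [3.8 3.1 1.5] [ 0.542 -0.612 -0.031] 0.011184944179318404
```

Emit:
{"api": "move_arm", "payload": {"jaw": 0.5, "steps": [{"xyz": [0, 0, 0], "rotation": [0, 0, 0]}, {"xyz": [0, 0, 0], "rotation": [0, 0, 0]}, {"xyz": [0, 0, 0], "rotation": [0, 0, 0]}, {"xyz": [0, 0, 0], "rotation": [0, 0, 0]}, {"xyz": [0, 0, 0], "rotation": [0, 0, 0]}, {"xyz": [0, 0, 0.02], "rotation": [0, 0, 0]}, {"xyz": [0, 0, 0.04], "rotation": [0, 0, 0]}, {"xyz": [0, 0, 0.04], "rotation": [0, 0, 0]}, {"xyz": [0, 0, 0.03], "rotation": [0, 0, 0]}, {"xyz": [0, 0, 0.03], "rotation": [0, 0, 0]}, {"xyz": [0, 0, 0], "rotation": [0, 0, 0]}, {"xyz": [0, 0, 0], "rotation": [0, 0, 0]}]}}

```text
time: 16.1
tool_pos: [0.585, -0.0455, 0.2701]
tool_rot: [0.026, 1.0, -0.0, 0.001]
force: [0.1, -0.1, -0.6]
opening: 0.0427
gripper_force: 0.0
```

Run:
```python
from h import *
w=cam("wrist"); C=cloud(w); print(ctrl.read_state()["tool_pos"])
near=np.hypot(C[...,0]-.584,C[...,1]+.045)<.03
top=near&(C[...,2]>.119)&(C[...,2]<.135)
print(top.sum(),np.median(C[top],0),cv2.minAreaRect(C[top][:,:2].astype(np.float32)*1000))
sk=near&(C[...,2]>.103)&(C[...,2]<.111);print("skirt z",np.median(C[sk][:,2]))
vv,uu=np.where(near); save(w,"fin.png",(max(uu.min()-30,0),min(uu.max()+30,560),max(vv.min()-30,0),min(vv.max()+30,420)),3.5);print(uu.min()-30,vv.min()-30)
p=w["pixels"].astype(int);red=(p[...,0]>90)&(p[...,0]>1.7*p[...,1])&(p[...,0]>1.7*p[...,2])&(np.hypot(C[...,0]-.584,C[...,1]+.045)<.05)
print("red",red.sum(),C[red].mean(0))
wh=(p.min(-1)>110)&(near)&(np.hypot(C[...,0]-.584,C[...,1]+.045)<.022)&(C[...,2]>.12);print("white",wh.sum(),C[wh].mean(0))
```

```text
[ 0.58442434 -0.04531412  0.26840716]
777 [ 0.58371022 -0.04493012  0.12369066] ((584.7644653320312, -44.939910888671875), (11.933036804199219, 42.20526885986328), 89.17875671386719)
skirt z 0.10622548371322452
110 125
red 66 [ 0.61924866 -0.05060472  0.0905461 ]
white 65 [ 0.59689457 -0.04381479  0.13096256]
```

View pics/fin.png

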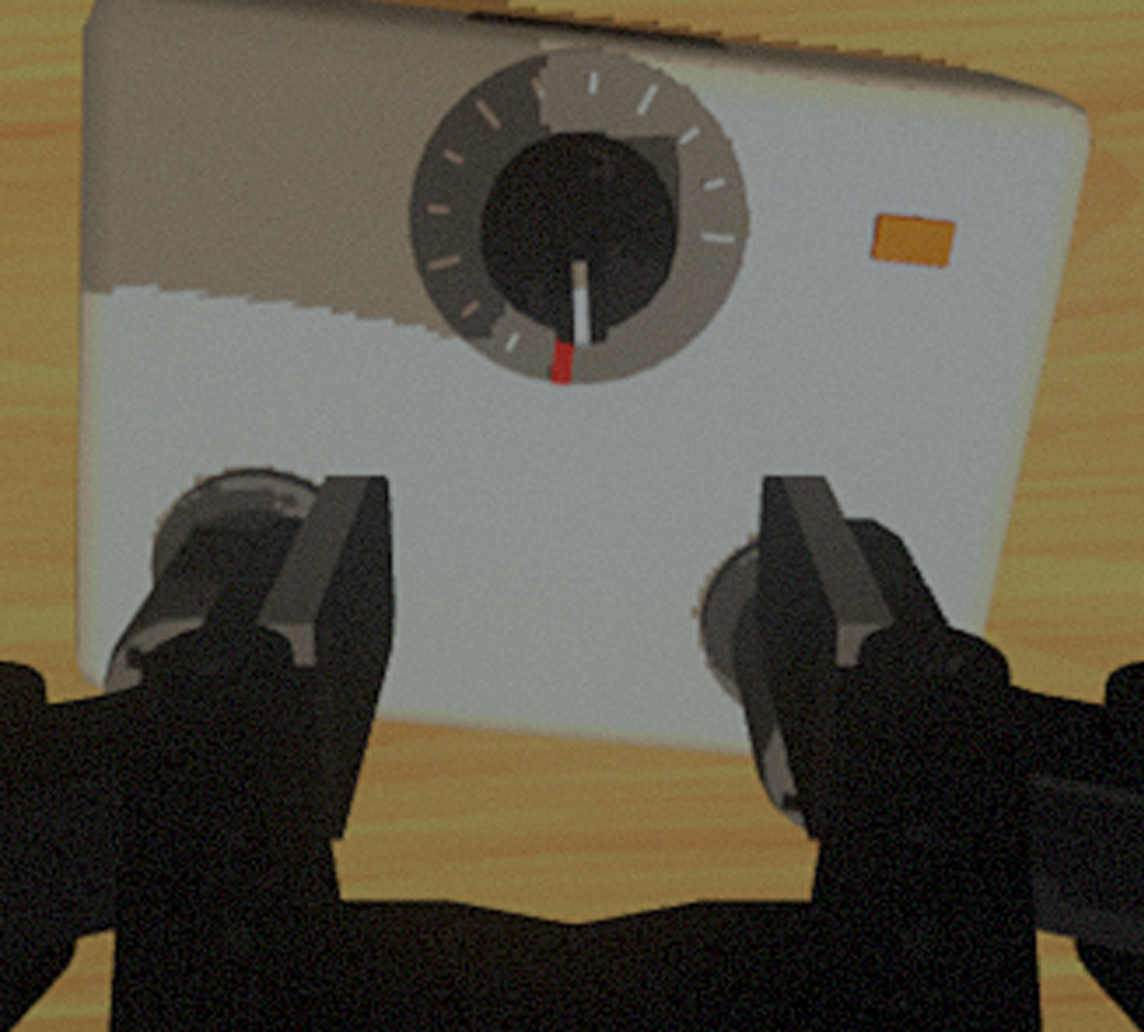

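The picture shows the knob home (skirt top at 106.2 mm, as expected), but the pointer (582,340) stands about 8° past the red mark (563,362). That is within the free play, so I turn the knob back about 6° without moving the spindle.

Emit:
{"api": "move_arm", "payload": {"steps": [{"xyz": [0, 0, -0.04], "rotation": [0, 0, 1]}, {"xyz": [0, 0, -0.04], "rotation": [0, 0, 1]}, {"xyz": [0, 0, -0.04], "rotation": [0, 0, 0]}, {"xyz": [0, 0, -0.025], "rotation": [0, 0, 0]}, {"xyz": [0, 0, -0.0135], "rotation": [0, 0, 0]}, {"xyz": [0, 0, 0], "rotation": [0, 0, 0]}, {"xyz": [0, 0, 0], "rotation": [0, 0, 0]}, {"xyz": [0, 0, 0], "rotation": [0, 0, 0]}]}}

```text
time: 16.95
tool_pos: [0.5859, -0.0455, 0.1127]
tool_rot: [0.008, 1.0, -0.0, 0.002]
force: [1.1, -0.2, 0.4]
opening: 0.0429
gripper_force: 0.0
```

Emit:
{"api": "move_arm", "payload": {"jaw": 1, "squeeze": 30, "steps": [{"xyz": [0, 0, 0], "rotation": [0, 0, 0]}, {"xyz": [0, 0, 0], "rotation": [0, 0, 0]}, {"xyz": [0, 0, 0], "rotation": [0, 0, 0]}, {"xyz": [0, 0, 0], "rotation": [0, 0, 0]}, {"xyz": [0, 0, 0], "rotation": [0, 0, 0]}, {"xyz": [0, 0, 0], "rotation": [0, 0, -2]}, {"xyz": [0, 0, 0], "rotation": [0, 0, -2]}, {"xyz": [0, 0, 0], "rotation": [0, 0, -2]}, {"xyz": [0, 0, 0], "rotation": [0, 0, 0]}, {"xyz": [0, 0, 0], "rotation": [0, 0, 0]}]}}

```text
time: 17.95
tool_pos: [0.5853, -0.0451, 0.112]
tool_rot: [0.06, 0.998, 0.0, 0.001]
force: [-1.5, 1.8, 4.8]
opening: 0.0114
gripper_force: 33.4
```

```bash
python3 st.py
```

```text
[ 0.5853 -0.0451  0.112 ] pointer -6.908362230697065 [-1.5  1.8  4.8] [ 0.276  0.111 -0.035] 0.01144367263182163
```

Emit:
{"api": "move_arm", "payload": {"jaw": 0.5, "steps": [{"xyz": [0, 0, 0], "rotation": [0, 0, 0]}, {"xyz": [0, 0, 0], "rotation": [0, 0, 0]}, {"xyz": [0, 0, 0], "rotation": [0, 0, 0]}, {"xyz": [0, 0, 0], "rotation": [0, 0, 0]}, {"xyz": [0, 0, 0], "rotation": [0, 0, 0]}, {"xyz": [0, 0, 0.02], "rotation": [0, 0, 0]}, {"xyz": [0, 0, 0.04], "rotation": [0, 0, 0]}, {"xyz": [0, 0, 0.04], "rotation": [0, 0, 0]}, {"xyz": [0, 0, 0.03], "rotation": [0, 0, 0]}, {"xyz": [0, 0, 0.03], "rotation": [0, 0, 0]}, {"xyz": [0, 0, 0], "rotation": [0, 0, 0]}, {"xyz": [0, 0, 0], "rotation": [0, 0, 0]}]}}

```text
time: 19.15
tool_pos: [0.585, -0.0454, 0.2715]
tool_rot: [0.06, 0.998, -0.0, 0.001]
force: [0.1, 0.3, -1.1]
opening: 0.0424
gripper_force: 0.0
```

Run:
```python
from h import *
w=cam("wrist"); C=cloud(w); print(ctrl.read_state()["tool_pos"])
r=np.hypot(C[...,0]-.584,C[...,1]+.045)
top=(r<.03)&(C[...,2]>.119)&(C[...,2]<.135)
print(np.median(C[top],0),cv2.minAreaRect(C[top][:,:2].astype(np.float32)*1000))
print("skirt z",np.median(C[(r<.03)&(C[...,2]>.103)&(C[...,2]<.111)][:,2]))
save(w,"fin2.png",(200,350,120,260),4)
```

```text
[ 0.58447211 -0.04526818  0.26980533]
[ 0.58344268 -0.04510951  0.1238005 ] ((584.5201416015625, -45.19440841674805), (11.312658309936523, 42.00196075439453), 82.93478393554688)
skirt z 0.10632876308322549
```

View pics/fin2.png

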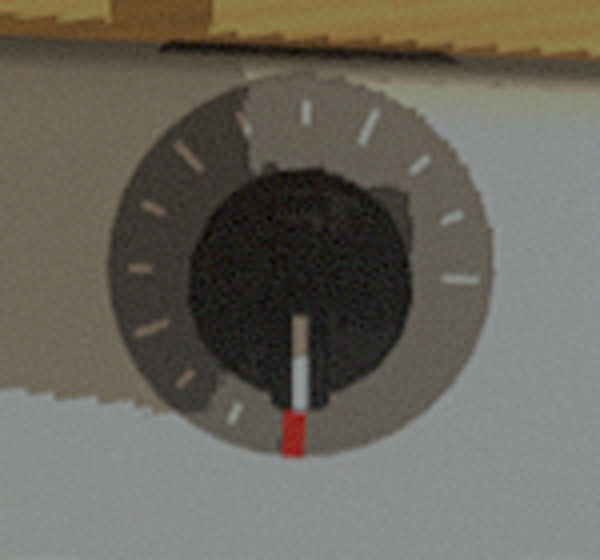

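The pointer (300,405) now meets the red mark (293,433), about 2° past it on the stop side. The knob is home and the gripper is clear, so I hand the job in.

```bash
python3 -c "
from cell import ctrl;print(ctrl.close_job())"
```

```text
the job is handed in; nothing more can be done
None
```

The small black knob is back on its spindle, pressed fully home with at most about 8 N seen. I turned it back to the zero stop, then eased it about 13° through its play so the pointer meets the red mark (within about 2°). I let go and handed the job in at about 19 s without moving anything else; the result of the judging was not shown.

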